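# Load the payoff rail with wire spools in order of size

### The arm

A 6-joint arm with a two-finger parallel gripper is mounted at the origin on a cart in front of the work surface, level with it; the furniture and walls round the work are solid. World frame = base frame: x ahead of the robot, y to its left, z up, the work surface at z = 0. Lengths are in mm, angles in rad, forces in N, time in s.
With the tool pointing down it reaches from about 275 to 825 mm from the base axis. Payload 4.9 kg.
Tool frame: the origin (TCP) lies at the very end of the fingers, on their centre line; the grasp point (between the pads) lies 19 mm behind it; z points along the fingers, y is the line along which they close (so a half turn about z gives the same grasp; the last joint's range is limited). The gripper opens to 85 mm and grips with 20 to 120 N. Pads are 22 mm wide; open, the fingers measure 114 mm over their backs; the gripper's body (76 mm by 85 mm) begins 54 mm behind the grasp point. The pads swing forward as they close: fully open they stand 13 mm farther back than shut.
Start: joints at [0.972, 0.326, -0.193, 1.052, 0, 1.437], TCP at [246.532, 491.671, 203.981] pointing down, gripper open.
Joint ranges: [-2.65, 2.65], [-0.97, 1.79], [-1.3, 1.35], [-1.93, 2.1], [-1.47, 1.37], [-3.14, 3.14]. Speed limits (rad/s): [2.57, 2.57, 3.14, 3.14, 3.14, 3.14].

### API

Orientations are given as [roll, pitch, yaw] about the fixed x, y, z axes, in that order (R = Rz(yaw) Ry(pitch) Rx(roll)).
In Python, from bench import bot, solve_ik, imaging gives the robot as it stands. Calls block until the motion is done:
- bot.move_ptp(position, orientation): joint-space move of the TCP to a pose.
- bot.movel(position, rot=None, max_speed=150, threshold=None): straight line of the TCP; rot=None keeps the orientation; max_speed is the mean speed in mm/s. With threshold (N) it stops when the force on the tool has changed by that much, and returns True; else False.
- bot.move_j(angles): joint-space move.
- bot.grip(opening, effort=None): opening from 0.0 (shut) to 1.0 (fully open); effort is the grip in N (None keeps the last); returns when the fingers have stopped.
- bot.dwell(seconds).
- solve_ik(position, orientation): joint angles nearest the present ones, or None.
- bot.get_state(): the state.
- imaging.capture(name): name is "scene" or "top"; returns the picture (384x512x3 uint8, blue, green, red); there is no depth.
- imaging.camera_model(name): a dict with "K" (3x3 intrinsics, pixels), "position" and "rotation" of the camera in the world. Camera axes: x right, y up, looking along -z (the intrinsics and any distortion apply to the point x, -y, -z); pixel columns grow to the right and rows downward; lengths in mm; the calibration is good to about 2 mm. A picture is of the moment at which its call begins. camera_model takes no time and is no camera call.
A pose or a line that the arm cannot do raises bot.IKError and nothing moves.
- bot.sign_off(): hands the job in; it is judged then, once.
The state is a dict: "t": time; "qpos": joint angles; "joint_velocities": joint speeds; "effort": joint torques, N m; "tcp_pos": TCP position; "orientation": TCP orientation; "contact_force": force on the tool from outside, world axes, zero at the start; "wrist_torque": the same for the moment, N m; "opening": opening from 0.0 (shut) to 1.0 (fully open); "gripper_force": force on a finger pad.
Only numpy, scipy, OpenCV 4.12 (cv2) and the standard library are available. Lean on these libraries where they do the work, as an engineer would, in place of code of your own. Each camera call takes 0.05 s, during which the arm holds its last target. There are 200 camera calls.

### The job

Load the wire payoff rail: put one spool of copper wire on each spindle, pushed down flat on its seat disc, in order of size with the smallest spool next to the guide eye and the largest at the far end from it, so that every wire can run clear over the smaller spools to the eye. Do not tip any spool over, and do not shift the multimeter.

Things in the scene. Friction and masses are not known exactly. Their poses are not given: they have to be found in the camera images.
- spool_36: Smallest of the four spools of copper wire (black flanges, paper ring on top): 36 mm across both flanges, 34 mm high, about 0.13 kg (varies by a fifth or so), with an 18 mm bore right through along its axis. It stands upright on the bench; origin at the centre of its underside, z along its axis, up. Round, so grasp it across any diameter.
- spool_44: Second smallest of the four spools of copper wire (black flanges, paper ring on top): 44 mm across both flanges, 42 mm high, about 0.2 kg (varies by a fifth or so), with an 18 mm bore right through along its axis. It stands upright on the bench; origin at the centre of its underside, z along its axis, up. Round, so grasp it across any diameter.
- spool_53: Second largest of the four spools of copper wire (black flanges, paper ring on top): 53 mm across both flanges, 51 mm high, about 0.32 kg (varies by a fifth or so), with an 18 mm bore right through along its axis. It stands upright on the bench; origin at the centre of its underside, z along its axis, up. Round, so grasp it across any diameter.
- spool_63: Largest of the four spools of copper wire (black flanges, paper ring on top): 63 mm across both flanges, 60 mm high, about 0.5 kg (varies by a fifth or so), with an 18 mm bore right through along its axis. It stands upright on the bench; origin at the centre of its underside, z along its axis, up. Round, so grasp it across any diameter.
- spindle_1: First (left, +y end) of four fixed spindles on the payoff rail: upright steel pin 10 mm thick, 25 mm tall, its upper 10 mm a cone ending 3 mm wide, on a black seat disc 30 mm across. Origin at the centre of the disc's top face, 25 mm above the bench; z up, y along the rail towards spindle_1. Seated, a spool lies flat on the disc, the pin in its bore.
- spindle_2: Second of four fixed spindles on the payoff rail: upright steel pin 10 mm thick, 25 mm tall, its upper 10 mm a cone ending 3 mm wide, on a black seat disc 30 mm across. Origin at the centre of the disc's top face, 25 mm above the bench; z up, y along the rail towards spindle_1. Seated, a spool lies flat on the disc, the pin in its bore. Spindles stand in line, 70 mm apart.
- spindle_3: Third of four fixed spindles on the payoff rail: upright steel pin 10 mm thick, 25 mm tall, its upper 10 mm a cone ending 3 mm wide, on a black seat disc 30 mm across. Origin at the centre of the disc's top face, 25 mm above the bench; z up, y along the rail towards spindle_1. Seated, a spool lies flat on the disc, the pin in its bore. The rail: 30 mm wide, top 22 mm up.
- spindle_4: Fourth (right, -y end) of four fixed spindles on the payoff rail: upright steel pin 10 mm thick, 25 mm tall, its upper 10 mm a cone ending 3 mm wide, on a black seat disc 30 mm across. Origin at the centre of the disc's top face, 25 mm above the bench; z up, y along the rail towards spindle_1. Seated, a spool lies flat on the disc, the pin in its bore.
- guide: Guide eye: a white ceramic ring in a steel holder 36 mm across, hole looking along the rail, top 82 mm above the bench, on a black block 42 x 26 x 27 mm clamped over the rail. Fixed. It stands 70 mm beyond spindle_1 or 70 mm beyond spindle_4, differing from start to start; the rail's other end has the bare block only. Origin on the bench under the block's centre, axes as the rail's.
- multimeter: Grey hand multimeter lying on the bench to the left of the spools, near the bench's front edge, 182 x 88 mm, 56 mm high with its dial; origin at the centre of its underside, x along its length. To be left where it lies. Tall crates stand behind it (x over 0.47, y over 0.47) and tall board racks behind the rail and spools (x over 0.62): carry things in front of them.
Things that resemble listed ones, but are neither listed nor needed, are in the scene too. Leave any green or pink look-alike of the spool_36 alone.

How it is judged (in metres and radians):
At the end, for the whole second after the job is handed in: Each spool stands upright on its own spindle, within 8 mm of its centre and its underside within 3 mm of the seat disc, tilted less than 0.06 rad and at rest; counted from the spindle next to the guide eye the spools are 36, 44, 53 and 63 mm across (((horizontal distance between guide and spindle_1 below 0.1 m and horizontal distance between spool_36 and spindle_1 below 0.008 m and z of spool_36 in the frame of spindle_1 between -0.003 and 0.003 m and angle between each of spool_36, spool_44, spool_53, spool_63's own z axis and vertical below 0.06 rad and horizontal distance between spool_44 and spindle_2 below 0.008 m and z of spool_44 in the frame of spindle_2 between -0.003 and 0.003 m and horizontal distance between spool_53 and spindle_3 below 0.008 m and z of spool_53 in the frame of spindle_3 between -0.003 and 0.003 m and horizontal distance between spool_63 and spindle_4 below 0.008 m and z of spool_63 in the frame of spindle_4 between -0.003 and 0.003 m) or (horizontal distance between guide and spindle_4 below 0.1 m and horizontal distance between spool_36 and spindle_4 below 0.008 m and z of spool_36 in the frame of spindle_4 between -0.003 and 0.003 m and angle between each of spool_36, spool_44, spool_53, spool_63's own z axis and vertical below 0.06 rad and horizontal distance between spool_44 and spindle_3 below 0.008 m and z of spool_44 in the frame of spindle_3 between -0.003 and 0.003 m and horizontal distance between spool_53 and spindle_2 below 0.008 m and z of spool_53 in the frame of spindle_2 between -0.003 and 0.003 m and horizontal distance between spool_63 and spindle_1 below 0.008 m and z of spool_63 in the frame of spindle_1 between -0.003 and 0.003 m)) and linear speed of each of spool_36, spool_44, spool_53, spool_63 below 0.02 m/s); the robot touches nothing.
It fails at once if the multimeter is shifted by more than 15 mm (distance of multimeter from where it was at the start of the episode above 0.015 m).
It fails at once if a spool is tipped over (angle between any of spool_36, spool_44, spool_53, spool_63's own z axis and vertical above 0.7 rad).
It also fails if it takes over 118 s, if anything falls off the work surface, if the arm or the gripper's body presses on something with over 40 N, if the wrist force passes 120 N, or if a joint passes its speed limit or range.

## Working session

There is one attempt and no reset: what is moved stays moved. The work goes in short steps, each a Python script; the robot and the scene stay as the last script left them, time stands still between calls to the robot, and variables do not carry over. Pictures are saved under pics/ and viewed, at most 14 in all, crops included, and the job is handed in when it is done.

```bash
ls; mkdir -p pics
python3 - <<'E'
from bench import bot, solve_ik, imaging
import cv2
for n in("scene","top"):
    im=imaging.capture(n); cv2.imwrite(f"pics/{n}0.png",cv2.resize(im,None,fx=1.5,fy=1.5,interpolation=cv2.INTER_CUBIC))
    m=imaging.camera_model(n); print(m)
print(bot.get_state())
E
```

```text
pics
{'K': array([[409.34258606,   0.        , 256.5753451 ],
       [  0.        , 409.34258606, 194.0404293 ],
       [  0.        ,   0.        ,   1.        ]]), 'position': array([-360.80965789,  805.68690742,  716.16047656]), 'rotation': array([ 1.03070781,  0.01703492, -2.22608952])}
{'K': array([[414.59475085,   0.        , 260.35424049],
       [  0.        , 414.59475085, 192.70992816],
       [  0.        ,   0.        ,   1.        ]]), 'position': array([ 401.31390371,   99.31539564, 1285.57613526]), 'rotation': array([ 0.08824942, -0.0054361 , -1.55170624])}
{'t': 0.1, 'qpos': array([ 9.71799186e-01,  3.26881463e-01, -1.93456933e-01,  1.05198870e+00,
       -1.41254870e-06,  1.43661405e+00]), 'joint_velocities': array([ 0.00062295, -0.00187802,  0.00378041, -0.00039781, -0.00025505,
        0.00016877]), 'effort': array([ 4.41252605e-04, -4.44237399e+01,  2.63039517e+01,  7.81895622e-03,
       -1.15577468e-04, -1.98444440e-06]), 'tcp_pos': array([246.21378591, 491.20386237, 203.28401933]), 'orientation': array([-3.14007546e+00, -2.03386082e-04,  2.67677763e+00]), 'contact_force': array([ 0.21494209, -0.54905673, -0.81714584]), 'wrist_torque': array([-0.01104077, -0.02810711,  0.01802797]), 'gripper_force': 0.0, 'opening': 0.9996624490746162}
```

View pics/scene0.png

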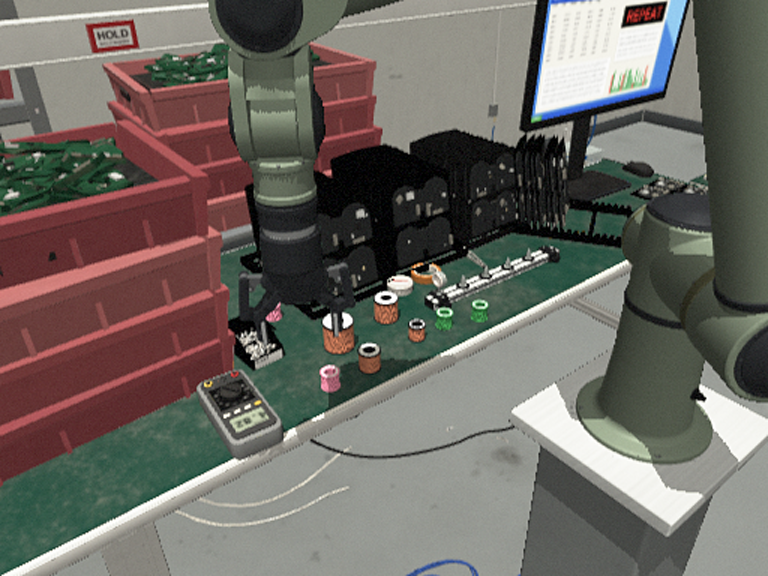

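View pics/top0.png

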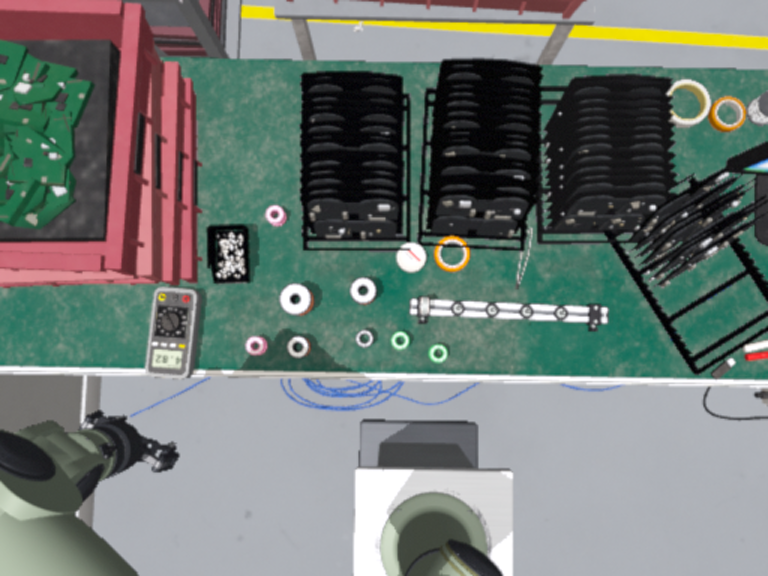

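The guide eye is at the rail's +y end: it's the tall holder at scene (438,285) and top (423,308). That makes the order 36→s1 through 63→s4. In the top view the spools are at (296,298) 63, (363,291) 53, (298,347) 44 and (365,338) 36. The spindles run from (458,309) to (560,314).

```bash
cat > h.py <<'E'
from bench import bot, solve_ik, imaging
import cv2, numpy as np
from scipy.spatial.transform import Rotation as Ro
def px2w(cam,u,v,z):
    m=imaging.camera_model(cam); K=m["K"]
    d=Ro.from_euler("xyz",m["rotation"]).as_matrix()@np.array([(u-K[0,2])/K[0,0],-(v-K[1,2])/K[1,1],-1])
    return m["position"]+d*(z-m["position"][2])/d[2]
def w2px(cam,p):
    m=imaging.camera_model(cam); K=m["K"]
    q=Ro.from_euler("xyz",m["rotation"]).as_matrix().T@(np.asarray(p,float)-m["position"])
    return np.array([K[0,0]*q[0]/-q[2]+K[0,2], K[1,1]*-q[1]/-q[2]+K[1,2]])
E
python3 - <<'E'
from h import *
im=imaging.capture("top"); cv2.imwrite("pics/raw_top.png",im)
hsv=cv2.cvtColor(im,cv2.COLOR_BGR2HSV)
for d,h,(u,v) in[(36,34,(365,338)),(44,42,(298,347)),(53,51,(363,291)),(63,60,(296,298))]:
    u0,v0=u/1.5,v/1.5; r=int(d*.35/2+7)
    x0,y0=int(u0-r),int(v0-r)
    c=hsv[y0:y0+2*r+1,x0:x0+2*r+1]
    m=((c[...,2]>130)&(c[...,1]<60)).astype(np.uint8)
    n,l,s,ce=cv2.connectedComponentsWithStats(m)
    k=1+np.argmax(s[1:,4]); cnt,_=cv2.findContours((l==k).astype(np.uint8),0,2)
    cc=max(cnt,key=len); (a,b),rr=cv2.minEnclosingCircle(cc)
    x,y,w,hh=s[k,:4]
    print(d,s[k],"ctr bbox",px2w("top",x0+x+(w-1)/2,y0+y+(hh-1)/2,h)[:2].round(1),"circ",px2w("top",x0+a,y0+b,h)[:2].round(1),rr*2*(1285-h)/414)
for z in(50,25):
  print([px2w("top",u/1.5,v/1.5,z)[:2].round(0) for u,v in[(423,308),(458,309),(492,311),(526,313),(560,314),(598,316)]])
c=im[185:245,265:412]; c=cv2.resize(c,None,fx=5,fy=5,interpolation=cv2.INTER_CUBIC); 
d=cv2.resize(im[185:245,160:265],None,fx=5,fy=5,interpolation=cv2.INTER_CUBIC)
out=np.zeros((600,735,3),np.uint8); out[:300]=c; out[300:,:525]=d
cv2.imwrite("pics/crop.png",out)
E
```

```text
36 [  4   4  15  16 109] ctr bbox [418.  151.1] circ [419.5 152.6] 53.80113821444304
44 [  8   7  14  14 119] ctr bbox [394.6 277.1] circ [394.  278.1] 42.30741013651309
53 [  5   7  20  18 221] ctr bbox [507.1 154. ] circ [508.8 154.4] 58.56509245536178
63 [  7   9  22  21 329] ctr bbox [487.5 283.4] circ [486.7 284.1] 63.6349444228094
[array([474.,  29.]), array([474., -40.]), array([ 471., -108.]), array([ 468., -176.]), array([ 468., -244.]), array([ 465., -319.])]
[array([476.,  28.]), array([475., -43.]), array([ 472., -112.]), array([ 470., -181.]), array([ 469., -250.]), array([ 466., -328.])]
```

View pics/crop.png

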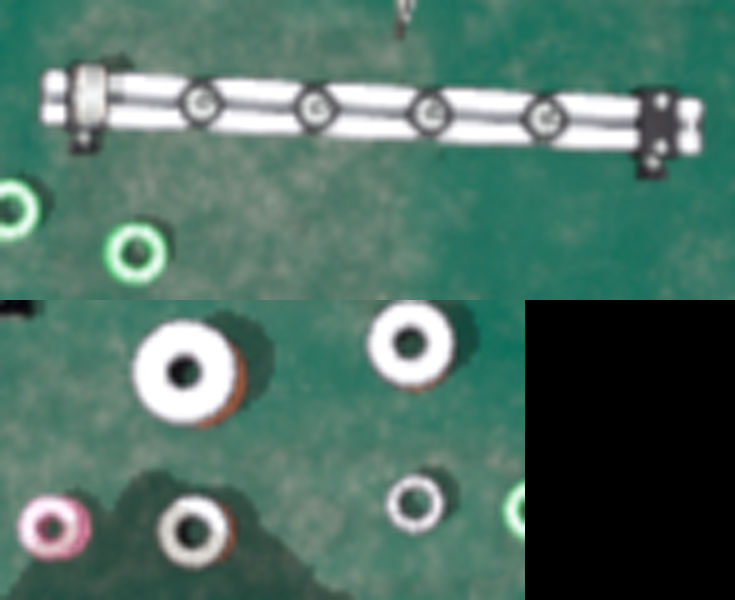

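The enlarged top view shows the seat discs at crop (202,103), (316,109), (431,113) and (545,118). The spool rings are at (185,372) 63, (410,344) 53, (194,530) 44 and (415,503) 36. I'll convert these and check them against the known sizes and in the scene camera.

Run:
```python
from h import *
f=lambda c,o:((c[0]+.5)/5-.5+o[0],(c[1]+.5)/5-.5+o[1])
S={36:(415,203,34),44:(194,230,42),53:(410,44,51),63:(185,72.5,60)}
sp={k:px2w("top",*f(v[:2],(160,185)),v[2]) for k,v in S.items()}
D=np.array([px2w("top",*f(c,(265,185)),25)[:2] for c in[(202,103),(316,109),(431,113),(545,118)]])
T=np.array([px2w("top",*f(c,(265,185)),50)[:2] for c in[(204,103),(318,107.5),(433,112),(546,118)]])
print("disc\n",D.round(1),"\ntip\n",T.round(1),np.linalg.norm(np.diff(D,axis=0),axis=1),np.linalg.norm(np.diff(T,axis=0),axis=1))
M=(D+T)/2; c=M.mean(0); d=np.linalg.svd(M-c)[2][0]; d*=-np.sign(d[1])
P=np.array([c+d*70*(i-1.5) for i in range(4)]); print("spindles",P.round(1).tolist(),"dir",d)
print({k:v.round(1).tolist() for k,v in sp.items()})
im=imaging.capture("scene"); s=5
img=cv2.resize(im[170:250,200:360],None,fx=s,fy=s,interpolation=cv2.INTER_CUBIC)
def mark(p,col):
    u=w2px("scene",p); q=((u-[200,170]+.5)*s-.5); cv2.drawMarker(img,tuple(int(round(t)) for t in q),col,0,14,1)
for k,v in sp.items(): mark(v,(255,0,0))
for p in P: mark([*p,50],(0,0,255)); mark([*p,25],(255,0,0))
cv2.imwrite("pics/scene_chk.png",img)
```

```text
disc
 [[ 477.4  -42.1]
 [ 475.1 -111.6]
 [ 474.  -181.8]
 [ 472.3 -251.3]] 
tip
 [[ 475.9  -40.5]
 [ 474.6 -108.6]
 [ 473.2 -177.4]
 [ 470.9 -244.9]] [69.55624556 70.14233771 69.5600689 ] [68.14912176 68.76135064 67.60074364]
spindles [[476.7, -39.8], [475.0, -109.8], [473.4, -179.8], [471.7, -249.8]] dir [-0.02370991 -0.99971888]
{36: [413.0, 146.2, 34.0], 44: [394.3, 277.4, 42.0], 53: [507.5, 150.7, 51.0], 63: [487.2, 283.1, 60.0]}
```

View pics/scene_chk.png

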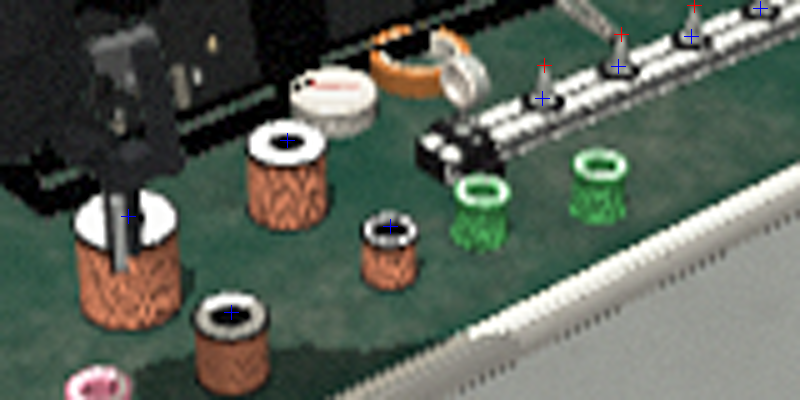

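Both cameras agree to about 1–2 mm, and the disc spacing comes out at 70 mm. I'll start with the largest spool and check it while it hovers over its spindle.

```bash
cat >> h.py <<'E'
P={1:(477.1,-41.2),2:(475.4,-111.2),3:(473.8,-181.2),4:(472.1,-251.2)}
S={36:(413.0,146.2,3),44:(394.3,277.4,4),53:(507.5,150.7,5),63:(487.2,283.1,5)}
DN=[np.pi,0,np.pi/2]; CZ=150
def st(tag):
    s=bot.get_state(); print(tag,"t",round(s["t"],1),s["tcp_pos"].round(1),"F",s["contact_force"].round(1),"op",round(s["opening"]*85,1),"gf",round(s["gripper_force"],1)); return s
def pick(k,effort):
    x,y,z=S[k]
    bot.move_ptp([x,y,CZ],DN); bot.movel([x,y,z+45],max_speed=200); hit=bot.movel([x,y,z],max_speed=60,threshold=8); s=st(f"down hit={hit}")
    if hit: return
    bot.grip(0.0,effort); st("grip"); bot.movel([x,y,CZ+10],max_speed=150); st("lift")
def hover(k,n):
    bot.movel([*P[n],CZ+10],max_speed=250); bot.movel([*P[n],S[k][2]+58],max_speed=120); st("hover")
def seat(k,n,dx=0,dy=0):
    x,y=P[n][0]+dx,P[n][1]+dy; z0=S[k][2]
    bot.movel([x,y,z0+58])
    hit=bot.movel([x,y,z0+23],max_speed=30,threshold=6); s=st(f"seat hit={hit} want z {z0+25}")
    return s["tcp_pos"][2]-z0-25
def release():
    bot.grip(1.0); s=bot.get_state(); p=s["tcp_pos"]; bot.movel([p[0],p[1],CZ+10],max_speed=200); st("clear")
E
python3 - <<'E'
from h import *
pick(63,60); hover(63,4)
im=imaging.capture("scene"); s=5
x0,y0=290,120
img=cv2.resize(im[y0:y0+100,x0:x0+140],None,fx=s,fy=s,interpolation=cv2.INTER_CUBIC)
for p in([*P[4],50],[*P[4],25],[*P[4],58],[P[4][0],P[4][1],118]):
    q=((w2px("scene",p)-[x0,y0]+.5)*s-.5); cv2.drawMarker(img,tuple(int(round(t)) for t in q),(255,0,0),0,14,1)
cv2.imwrite("pics/hov63.png",img)
E
```

```text
down hit=False t 3.0 [487.4 283.2   5.1] F [-0.   0.8  0.7] op 84.7 gf 0.0
grip t 3.3 [487.8 283.3   6.2] F [-0.4 -1.2  5.3] op 61.1 gf 64.7
lift t 4.5 [486.3 282.7 158.8] F [ 0.2  0.  -5.1] op 61.4 gf 66.0
hover t 7.8 [ 472.7 -251.6   63.7] F [-0.6  0.  -4.5] op 61.1 gf 66.0
```

View pics/hov63.png

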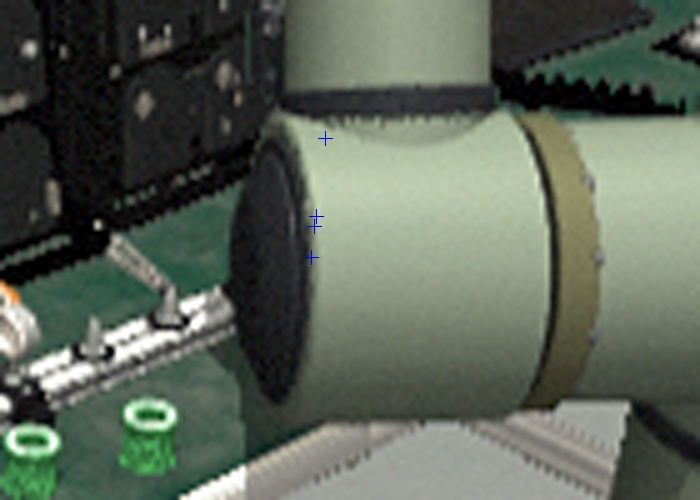

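The arm's elbow hides the spindle in the scene view, so this picture gives nothing. I'll lower by force; contact with the pin would show up as an early stop.

Run:
```python
from h import *
e=seat(63,4); print("err",e)
if e<3: release(); 
im=imaging.capture("top"); cv2.imwrite("pics/t63.png",cv2.resize(im[180:250,280:420],None,fx=5,fy=5,interpolation=cv2.INTER_CUBIC))
```

```text
seat hit=True want z 30 t 9.1 [ 471.9 -251.    31.2] F [-0.2  0.8  4.5] op 61.1 gf 66.8
err 1.1607734769372229
clear t 10.2 [ 469.9 -249.7  159. ] F [ 0.7 -0.2  0.3] op 84.8 gf 0.0
```

View pics/t63.png

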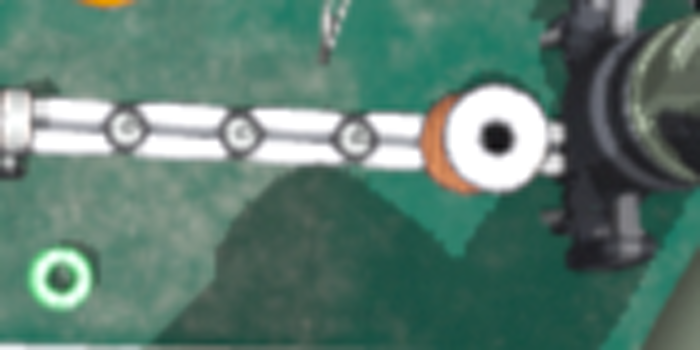

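The 63 spool is over spindle 4, with its ring at crop (497,137), and it stopped at seat height. Next is the 53.

Run:
```python
from h import *
print(px2w("top",379.0,207.0,85),P[4])
for k,n in((53,3),(44,2)):
    pick(k,60)
    s=bot.get_state()
    if s["opening"]*85<k-8: print("MISSED"); break
    hover(k,n); e=seat(k,n); print(k,"err",e)
    if not -3<e<3: break
    release()
im=imaging.capture("top"); cv2.imwrite("pics/t44.png",cv2.resize(im[180:250,260:420],None,fx=5,fy=5,interpolation=cv2.INTER_CUBIC))
```

```text
[ 472.75088789 -250.3234233    85.        ] (472.1, -251.2)
down hit=False t 13.3 [507.7 150.7   5.1] F [ 0.1  0.4 -0.2] op 85.1 gf 0.0
grip t 13.7 [508.  150.8   6. ] F [-1.7 -1.   6.1] op 50.6 gf 61.6
lift t 14.9 [506.7 150.5 159. ] F [ 0.4 -0.2 -2.8] op 50.2 gf 62.7
hover t 17.4 [ 474.4 -181.4   63.6] F [ 0.1  0.1 -1.9] op 50.2 gf 62.7
seat hit=True want z 30 t 18.6 [ 473.6 -181.1   31. ] F [-0.4  0.1  4.4] op 50.2 gf 63.3
53 err 1.032522976190144
clear t 19.8 [ 471.7 -180.   159.1] F [-0.  -0.9  0.5] op 84.9 gf 0.0
down hit=False t 23.1 [394.5 277.5   4.1] F [-0.2 -0.1 -0.2] op 85.4 gf 0.0
grip t 23.6 [394.5 277.5   4.9] F [-2.  -1.7  8.6] op 40.7 gf 59.4
lift t 24.8 [393.6 277.  159.1] F [ 0.2 -0.3 -2.7] op 40.5 gf 60.8
hover t 27.5 [ 476.  -111.3   62.6] F [-0.2 -1.2 -2.5] op 40.8 gf 60.8
seat hit=True want z 29 t 28.7 [ 475.1 -111.1   30. ] F [0.4 0.3 4.2] op 40.9 gf 61.4
44 err 0.9533333254674652
clear t 30.0 [ 473.4 -110.4  159.2] F [ 0.3 -0.3  0. ] op 84.9 gf 0.0
```

View pics/t44.png

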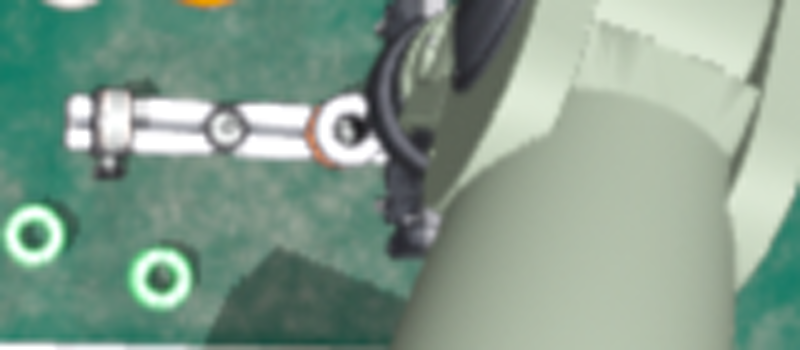

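The 44 is seated on spindle 2 (ring at crop about (348,130)), and spindle 1 is still free at (227,128). Next I'll place the 36, then move aside and look at the whole rail.

Run:
```python
from h import *
k,n=36,1
pick(k,50)
if bot.get_state()["opening"]*85>k-8:
    hover(k,n); e=seat(k,n); print("err",e)
    if -3<e<3:
        release()
bot.movel([380,200,200],max_speed=200)
a=imaging.capture("top"); b=imaging.capture("scene")
A=cv2.resize(a[180:240,265:415],None,fx=5,fy=5,interpolation=cv2.INTER_CUBIC)
B=cv2.resize(b[150:210,265:415],None,fx=5,fy=5,interpolation=cv2.INTER_CUBIC)
cv2.imwrite("pics/final.png",np.vstack([A,B]))
cv2.imwrite("pics/final_scene.png",b); st("end")
```

```text
down hit=False t 32.7 [413.2 146.3   3.1] F [-0.1 -0.5 -0.5] op 85.0 gf 0.0
grip t 33.2 [413.2 146.3   3.6] F [-1.5 -0.3  6.7] op 31.4 gf 48.9
lift t 34.4 [412.3 146.1 159.2] F [-0.  -1.  -1.3] op 31.2 gf 49.7
hover t 36.4 [477.7 -41.1  61.6] F [ 0.1  0.  -1. ] op 31.6 gf 49.7
seat hit=True want z 28 t 37.6 [476.8 -41.1  28.7] F [-0.8  0.3  5.1] op 31.3 gf 50.9
err 0.665705193089476
clear t 39.0 [475.1 -40.7 159.2] F [ 0.2  0.6 -0.6] op 85.0 gf 0.0
end t 40.5 [380.2 199.3 199.8] F [-0.1 -0.4  0.6] op 85.0 gf 0.0
```

View pics/final.png

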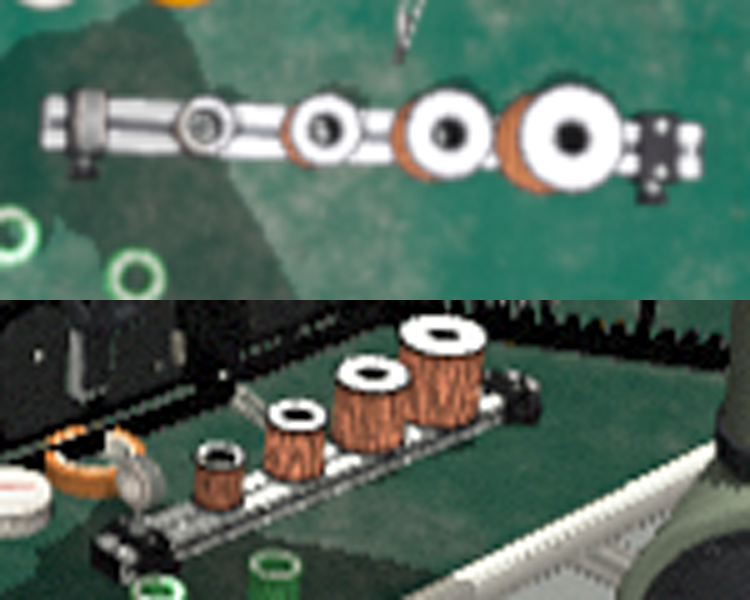

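All four spools stand upright and flat. In the top crop they run 36, 44, 53, 63 from the guide eye, at x = 205, 325, 449 and 572, with the pins centred in the bores. The robot is clear, so I'm handing in.

```bash
python3 -c "
from bench import bot
print(bot.sign_off())"
```

```text
the job is handed in; nothing more can be done
None
```

I handed the job in at about 40 s on the robot's clock: the spools are on spindles 1–4 in the order 36, 44, 53, 63 from the guide eye, and the last pictures show all four upright and seated; the sign-off returned no verdict.

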